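# Cap the slip trailer

## Task

The blue slip trailer was left standing open: keeping it upright, stand it all the way down in the empty hole of the wooden bottle block, which will brace it, and let go of it there. Then put its blue snap cap on: press it straight down over the nozzle until it clicks, and go on pressing after the click. Finish like that, with the gripper still pushing the cap firmly down against its seal so that tape can go round the joint, and leave the other things on the worktop where they are.

Things in the scene. Friction and masses are not known exactly. Their poses are not given: they have to be found in the camera images.
- bottle: Loose rigid 60 ml slip trailer, off-white with a blue sleeve, no cap, 0.14 kg, standing. Origin: centre of its underside, z up its axis; round, yaw is free. Body 40 mm wide, straight up to 66 mm (grip it there from above, near 64 mm); then a shoulder, a 33 mm collar up to 79.5 mm, a black rubber seal ring 32 mm wide with its top at 83 mm, an 18 mm neck to 96 mm and a tapered nozzle.
- neck (a point): Point on the bottle's axis, 82 mm above its underside: the centre of the cap's lower rim when it has clicked on and is let alone. Four rounded sprung nubs stand out of the neck, 23 mm across, widest at 89 mm. The seal below yields 3.5 mm at about 3 N per mm.
- nozzle_tip (a point): Tip of the bottle's nozzle, on its axis, 108 mm above its underside, 5 mm wide; its taper centres a cap that is up to 3 mm off.
- cap: Loose blue ribbed snap cap, 29 mm wide, 35 mm high, hollow to 32 mm, 16 g, standing mouth down. Origin: centre of its lower rim, z up its axis; round, yaw is free. Its inner bead (19 mm) meets the nubs with the rim 92 mm above the bottle's underside and takes some 6 to 10 N; the force drops near 88 mm (the click); the seal pushes back from 83 mm, the rim stops near 79.5 mm.
- cap_top (a point): Centre of the cap's flat top, 35 mm above its lower rim.
- block: Fixed light wooden block, 85 x 190 x 45 mm. Origin: centre of its underside; x across it (85 mm), y along it (190 mm). Two round holes 45 mm wide and 36 mm deep (flat floor 9 mm above the worktop), 48 mm either side of its middle along y: the one at +y is empty, the one at -y holds the orange bottle.
- empty_hole (a point): Centre of the mouth of the empty hole, level with the block's top, 45 mm above the worktop; axes as the block's.
- orange_bottle: A like bottle with an orange sleeve, closed with its orange cap (116 mm high in all), standing in the block's other hole. Origin: centre of its underside. To be left alone.
- tape_roll: Roll of black tape lying on the worktop, 62 mm wide, 19 mm high. To be left alone.
- wood_rib: Flat wooden potter's rib, 40 x 90 x 8 mm, lying in front. To be left alone.
- ribbon_tool: Ribbon tool with a wooden handle, 199 mm long, lying in front on the right. To be left alone.
- mug_1: Terracotta-pink bisque mug, 90 mm high, behind the block. To be left alone.
- glaze_jar_2: Cream-lidded glaze jar, 67 mm wide, 83 mm high, behind the block. To be left alone.
- kiln_glasses: Dark-framed spectacles, 134 x 135 x 43 mm, at the left. To be left alone.
- marker: Black and white marker, 135 mm long, lying at the back right. To be left alone.

How it is judged:
On the way, in this order (a step that is already met when the one before it is completed fails the run):
1. the open bottle stands all the way down and upright in the block's empty hole, let go of (horizontal distance between bottle and empty_hole below 0.006 m and z of bottle in the frame of empty_hole below -0.031 m and angle between bottle's own z axis and vertical below 0.1 rad and contact force between the fingers and bottle below 0.5 N), for 0.2 s.
2. the cap has clicked on over the nubs, straight on the neck (horizontal distance between cap and neck below 0.005 m and z of cap in the frame of bottle between 0.074 and 0.0842 m and angle between the z axis of cap and the z axis of bottle, either way round below 0.15 rad), for 0.3 s.
At the end, for the whole second after the job is handed in: The bottle is upright (0.1 rad) in the hole, within 6 mm of its centre and 5 mm of its floor; the cap is straight on the neck (0.15 rad, 5 mm), clicked home with its rim at most 84 mm above the bottle's underside; the fingers are on the cap and it is still pressed on with over 5 N (all of step 2 and horizontal distance between bottle and empty_hole below 0.006 m and z of bottle in the frame of empty_hole below -0.031 m and angle between bottle's own z axis and vertical below 0.1 rad and contact force between cap and bottle above 5 N and contact force between the fingers and cap above 2 N and linear speed of cap below 0.02 m/s); the arm keeps its last pose, push and grip.
It fails at once if the open bottle is tipped by more than about 35 degrees (angle between bottle's own z axis and vertical above 0.6 rad).
It fails at once if one of the other things on the worktop is moved by more than 3 cm (distance of any of orange_bottle, tape_roll, wood_rib, ribbon_tool, mug_1, glaze_jar_2, kiln_glasses, marker from where it was at the start of the episode above 0.03 m).
It fails at once if the orange bottle is tipped (angle between orange_bottle's own z axis and vertical above 0.3 rad).
It also fails if it takes over 58 s, if anything falls off the work surface, if the arm or the gripper's body presses on something with over 40 N, if the wrist force passes 120 N, or if a joint passes its speed limit or range.

## Robot

A 6-joint arm with a two-finger parallel gripper is mounted at the origin on a cart in front of the work surface, level with it; the furniture and walls round the work are solid. World frame = base frame: x ahead of the robot, y to its left, z up, the work surface at z = 0. Lengths are in m, angles in rad, forces in N, time in s.
With the tool pointing down it reaches from about 0.375 to 0.975 m from the base axis. Payload 3.8 kg.
Tool frame: the origin (TCP) lies at the very end of the fingers, on their centre line; the grasp point (between the pads) lies 19 mm behind it; z points along the fingers, y is the line along which they close (so a half turn about z gives the same grasp; the last joint's range is limited). The gripper opens to 85 mm and grips with 20 to 120 N. Pads are 22 mm wide; open, the fingers measure 114 mm over their backs; the gripper's body (76 mm by 85 mm) begins 54 mm behind the grasp point. The pads swing forward as they close: fully open they stand 13 mm farther back than shut.
Start: joints at [-1.212, 0.264, 1.604, -0, 1.274, -0.037], TCP at [0.26, -0.623, 0.231] pointing down, gripper open.
Joint ranges: [-2.63, 2.63], [-0.94, 2.18], [0.31, 2.57], [-1.31, 4.45], [0, 2.66], [-2.55, 2.55]. Speed limits (rad/s): [2.57, 2.57, 3.14, 3.14, 3.14, 3.14].

## Interface

Orientations are given as a rotation vector (axis times angle).
In Python, from workcell import bot gives the robot as it stands.
- The arm moves only by the shell command python3 -m creep 'ROWS' [FORCE]. ROWS is JSON, a list of rows, each a list of 5 numbers: the shift along the tool's x, y, z in units of 0.05 m (1.0 is 0.05 m), then the turn about the tool's z in units of 0.1 rad (1.0 is 0.1 rad), then the opening, from 0 (shut) to 1 (fully open). In form: [[tx, ty, tz, spin, hand], ...]. A call has 1 to 20 rows; each row shifts and turns the commanded pose from where the row before left it, along the tool's axes as they then stand; what a row does not reach is not made up. A row lasts 1/8 s, in which the tool goes at most 62.5 mm and 10.7 degrees, less where a joint would pass 70% of its speed; a pose out of reach is approached as far as the arm can. A call with a number of a shift or a turn outside -1 to 1 is refused whole. A call with a gripper value outside its range is refused whole. The fingers move at their own pace and stop on an object; FORCE is the grip in N (left out, the last holds). Time passes only in rows, so rows that do not move let the fingers close. It gives the time, the measured TCP pose, the force, the opening and the grip force at its end, in the units of the state.
- bot.read_state(): the state, without advancing time (a new reading comes with each control period).
- bot.read_camera(name): name is "side" or "top"; returns a dict with "pixels" (480x640x3 uint8, red, green, blue), "vfov" (degrees; the focal length in pixels is half the picture's height over the tangent of half this angle, whatever the lens; pixels are square), "cx", "cy" (the principal point, pixels), "dist_coeffs" ([k1, k2, p1, p2, k3] as OpenCV has them; the pictures are not rectified), "world_to_cam" (4x4, takes a point from world to camera coordinates). Camera axes: x right, y down, z forward; pixel columns grow to the right and rows downward; lengths in m; the calibration is good to about 2 mm. A picture is of the moment at which its call begins. There is no depth.
- bot.finish_job(): hands the job in; it is judged then, once.
Trained networks look in a picture, given as the dict that the camera call returned (one of the last four; its "shot" number tells which), for a name from the list of things; names that differ only in an ending like _2 or _b are one class to them, and where a whole thing is asked for, a point or a joint stands for the part that bears it (a point fixed in the world has none). Each returns a list of dicts, best first, with "score" (0 to 1); they miss things now and then, are a little off and sometimes report something else, mostly with a low value. They report only what shows in the picture. A call takes as long as a camera call.
- bot.look_for(target, picture): "bbox" ([left, top, right, bottom] in pixels, round what is visible of it).
- bot.regions_of(target, picture): "mask" (480x640 bool, what is visible of it) and "bbox" ([left, top, right, bottom] in pixels, round what is visible of it).
The state is a dict: "time": time; "q": joint angles; "joint_vel": joint speeds; "joint_torque": joint torques, N m; "tool_pos": TCP position; "tcp_rot": TCP orientation; "wrist_force": force on the tool from outside, world axes, zero at the start; "torque": the same for the moment, N m; "width": opening from 0.0 (shut) to 1.0 (fully open); "grip_force": force on a finger pad.
Only numpy, scipy, OpenCV 4.12 (cv2) and the standard library are available. Lean on these libraries where they do the work, as an engineer would, in place of code of your own. Each camera call takes 0.05 s, during which the arm holds its last target. There are 200 camera calls.

## Working session

There is one attempt and no reset: what is moved stays moved. The work goes in short steps, Python scripts to look and compute and a shell command to move; the robot and the scene stay as the last step left them, time stands still between calls to the robot, and variables do not carry over. Pictures are saved under pics/ and viewed, at most 10 in all, crops included, and the job is handed in when it is done.

```bash
mkdir -p pics
python3 - <<'E'
from workcell import bot
import cv2,numpy as np
print(bot.read_state())
for n in("top","side"):
    p=bot.read_camera(n)
    cv2.imwrite(f"pics/{n}0.png",p["pixels"][:,:,::-1])
    print(n,{k:(np.round(v,4).tolist() if k!="pixels" else 0) for k,v in p.items()})
    for t in("bottle","cap","block","orange_bottle","empty_hole","nozzle_tip","cap_top"):
        try: print(t,[(np.round(d["bbox"]).tolist(),round(d["score"],2)) for d in bot.look_for(t,p)][:3])
        except Exception as e: print(t,e)
E
```

```text
{'time': 0.0, 'q': array([-1.21188712e+00,  2.64758229e-01,  1.60535647e+00, -5.23999749e-07,
        1.27366303e+00, -3.69206009e-02]), 'joint_vel': array([ 0.00085248, -0.00016674,  0.0007263 , -0.00077153, -0.00090629,
        0.00081707]), 'joint_torque': array([ 2.53276939e-04, -5.15117097e+01, -3.67309678e+01, -2.48438819e-04,
        1.28135699e-02, -1.78984465e-05]), 'tool_pos': array([ 0.25999847, -0.62214866,  0.22996804]), 'tcp_rot': array([-3.07814992e+00, -6.17292962e-01,  5.50598667e-04]), 'wrist_force': array([-0.01210492,  0.60092899,  0.23330646]), 'torque': array([-0.00382778, -0.00734261,  0.03784258]), 'grip_force': 0.0, 'width': 0.9986534595954755}
top {'pixels': 0, 'vfov': 56.7693, 'cx': 323.7822, 'cy': 246.7813, 'dist_coeffs': [-0.0774, 0.0, 0.0, 0.0, 0.0], 'world_to_cam': [[-0.0247, -0.9996, -0.0109, 0.1005], [-0.9919, 0.0259, -0.1241, 0.5643], [0.1244, 0.0078, -0.9922, 0.9764], [0.0, 0.0, 0.0, 1.0]], 'shot': 1}
bottle [([257.0, 296.0, 276.0, 314.0], 0.55)]
cap [([466.0, 265.0, 485.0, 281.0], 0.7)]
block [([319.0, 221.0, 407.0, 264.0], 0.82)]
orange_bottle [([
[... 280 characters left out ...]
0, 0.0, 0.0, 0.0], 'world_to_cam': [[0.9951, -0.0983, 0.005, -0.5545], [-0.0402, -0.4525, -0.8909, 0.1464], [0.0898, 0.8863, -0.4543, 0.9817], [0.0, 0.0, 0.0, 1.0]], 'shot': 2}
bottle [([257.0, 212.0, 272.0, 250.0], 0.62), ([308.0, 254.0, 363.0, 323.0], 0.44)]
cap [([296.0, 364.0, 309.0, 392.0], 0.66)]
block [([307.0, 253.0, 362.0, 321.0], 0.56)]
orange_bottle [([223.0, 286.0, 252.0, 311.0], 0.67), ([324.0, 251.0, 346.0, 296.0], 0.59), ([402.0, 235.0, 433.0, 272.0], 0.52)]
empty_hole [([306.0, 256.0, 363.0, 324.0], 0.55), ([257.0, 208.0, 273.0, 250.0], 0.27)]
nozzle_tip [([256.0, 210.0, 274.0, 248.0], 0.64)]
cap_top [([293.0, 363.0, 313.0, 388.0], 0.74), ([325.0, 250.0, 348.0, 297.0], 0.46)]
```

Run:
```python
import cv2,numpy as np
t=cv2.imread("pics/top0.png");s=cv2.imread("pics/side0.png")
cv2.imwrite("pics/t1.png",cv2.resize(t[190:340,230:500],(800,444),interpolation=cv2.INTER_CUBIC))
cv2.imwrite("pics/s1.png",cv2.resize(s[190:410,200:480],(760,597),interpolation=cv2.INTER_CUBIC))
```

```text
(no output)
```

View pics/t1.png

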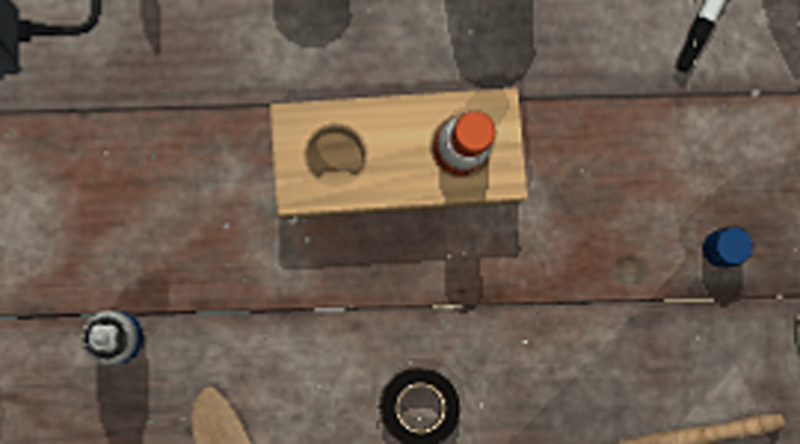

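View pics/s1.png

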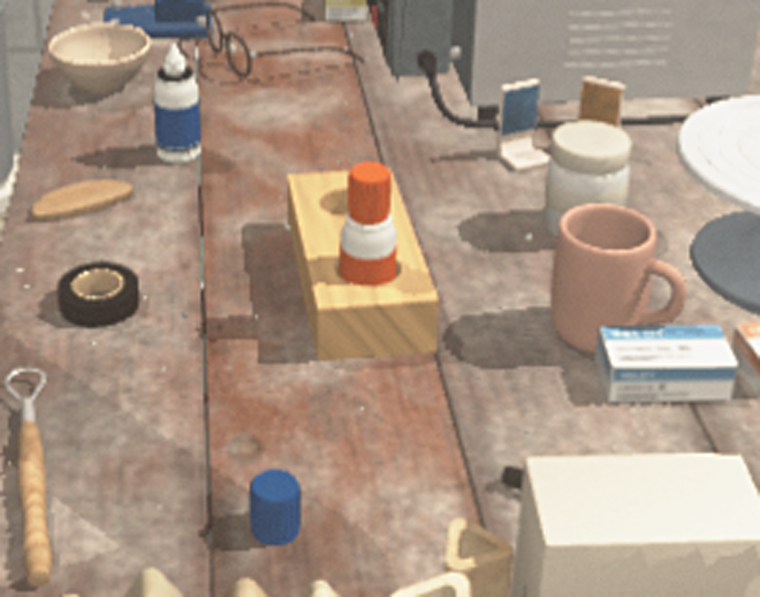

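```bash
cat > h.py <<'E'
from workcell import bot
import cv2,numpy as np
from scipy.optimize import minimize,least_squares
def proj(p,X):
    f=240/np.tan(np.radians(p["vfov"]/2)); K=np.array([[f,0,p["cx"]],[0,f,p["cy"]],[0,0,1]])
    M=np.array(p["world_to_cam"]); r,_=cv2.Rodrigues(M[:3,:3])
    return cv2.projectPoints(np.array(X,float).reshape(-1,3),r,M[:3,3],K,np.array(p["dist_coeffs"],float))[0].reshape(-1,2)
def pix2w(p,uv,z):
    return least_squares(lambda q:(proj(p,[[*q,z]])-uv).ravel(),[.6,0]).x
BOT=[(0,.02),(.066,.02),(.0665,.0165),(.083,.016),(.0835,.009),(.096,.009),(.108,.0025)]
CAP=[(0,.0145),(.035,.0145)]
def sil(p,prof,x,y,z0):
    a=np.linspace(0,2*np.pi,40); rs=[]
    for z,r in prof: rs.append(proj(p,np.c_[x+r*np.cos(a),y+r*np.sin(a),0*a+z0+z]))
    S=8; m=np.zeros((480*1,640),np.uint8)
    for A,B in zip(rs,rs[1:]):
        h=cv2.convexHull(np.r_[A,B].astype(np.float32)).reshape(-1,2)
        cv2.fillConvexPoly(m,np.round(h*256).astype(np.int32),255,cv2.LINE_AA,8)
    return m/255.
def fit(views,prof,x0,z0=0):
    def c(q):
        s=0
        for p,m in views:
            g=sil(p,prof,q[0],q[1],z0); s+=1-np.minimum(g,m).sum()/np.maximum(g,m).sum()
        return s
    return minimize(c,x0,method="Nelder-Mead",options=dict(initial_simplex=np.array([x0,[x0[0]+.01,x0[1]],[x0[0],x0[1]+.01]]),xatol=1e-4,fatol=1e-4))
E
python3 - <<'E'
from h import *
P={n:bot.read_camera(n) for n in("top","side")}
T=P["top"]
off=lambda a,s,o:np.array(a)/s+o
t=lambda u,v:np.array([(u+.5)/2.963-.5+230,(v+.5)/2.96-.5+190])
for n,uv,z in(("hole",(335,154),.045),("cap",(735,246),.035),("tip",(104,337),.108),("coll",(113,337),.07)):print(n,pix2w(T,t(*uv),z))
C=np.array([pix2w(T,t(*u),.045) for u in((270,102),(518,88),(527,198),(278,214))])
print("corners",C.round(4).tolist(),C.mean(0))
# block pose fit
L=np.array([[.0425,.095],[.0425,-.095],[-.0425,-.095],[-.0425,.095]])
R=lambda a:np.array([[np.cos(a),-np.sin(a)],[np.sin(a),np.cos(a)]])
b=least_squares(lambda q:(L@R(q[2]).T+q[:2]-C).ravel(),[.6,0,0]);print("block",b.x,b.fun.round(4))
print("hole via block",R(b.x[2])@[0,.048]+b.x[:2], "other",R(b.x[2])@[0,-.048]+b.x[:2])
for n,pr in(("bottle",BOT),("cap",CAP)):
    V=[]
    for c,p in P.items():
        r=bot.regions_of(n,p)
        print(n,c,[(np.round(d["bbox"]).tolist(),round(d["score"],2),int(d["mask"].sum())) for d in r][:3])
        if r: V.append((p,r[0]["mask"].astype(float)))
    x0=pix2w(T,t(735,246),.035) if n=="cap" else pix2w(T,t(113,337),.07)
    for v in(V,V[:1],V[1:]): r=fit(v,pr,x0);print(n,r.x,r.fun)
E
```

```text
hole [0.57594371 0.04299965]
cap [ 0.49795716 -0.2628111 ]
tip [0.44133464 0.21185076]
coll [0.4412112  0.21066491]
corners [[0.6175, 0.0916], [0.6235, -0.0992], [0.5384, -0.102], [0.5311, 0.0876]] [ 0.5776262 -0.0054923]
block [ 0.5776262  -0.0054923   0.03562023] [-0.0008 -0.0006 -0.      0.0003  0.0002  0.      0.0007  0.0003]
hole via block [0.57591679 0.04247726] other [ 0.57933561 -0.05346185]
bottle top [([258.0, 296.0, 281.0, 311.0], 0.77, 322)]
bottle side [([256.0, 208.0, 271.0, 251.0], 0.94, 595)]
bottle [0.44249633 0.2150989 ] 0.2681775522455845
bottle [0.44058309 0.2149502 ] 0.12297561653500377
bottle [0.44302744 0.21775919] 0.13648153320830203
cap top [([466.0, 268.0, 485.0, 277.0], 0.65, 184)]
cap side [([294.0, 365.0, 308.0, 389.0], 0.57, 478)]
cap [ 0.49988951 -0.26274916] 0.2909526673200259
cap [ 0.49879388 -0.26201481] 0.1546630483943916
cap [ 0.50007219 -0.2639825 ] 0.11761735757930547
```

```bash
python3 -m creep '[[0,0,0,1,1],[0,0,0,1,1],[0,0,0,1,1],[0,0,0,0.96,1],[0.42,-0.94,0,0,1],[0.42,-0.94,0,0,1],[0.42,-0.94,0,0,1],[0.42,-0.94,0,0,1],[0.42,-0.94,0,0,1],[0.42,-0.94,0,0,1],[0.42,-0.94,0,0,1],[0.42,-0.94,0,0,1],[0.42,-0.94,0,0,1],[0,0,0,0,1]]' 40
```

```text
time: 2.85
tool_pos: [0.4504, -0.197, 0.2315]
tcp_rot: [-3.141, -0.008, -0.001]
wrist_force: [-0.5, -1.3, 0.4]
width: 0.997
grip_force: 0.0
```

```bash
python3 -m creep '[[0,-0.92,0,0,1],[0,-0.92,0,0,1],[0,-0.92,0,0,1],[0,-0.92,0,0,1],[0,-0.92,0,0,1],[0,-0.92,0,0,1],[0,-0.92,0,0,1],[0,-0.92,0,0,1],[0,-0.92,0,0,1],[0,0,0,0,1],[0,0,0,0,1]]'
```

```text
time: 4.22
tool_pos: [0.4497, 0.2132, 0.2311]
tcp_rot: [3.141, -0.0, -0.0]
wrist_force: [-0.8, -0.3, -0.3]
width: 1.004
grip_force: 0.0
```

```bash
python3 -m creep '[[-0.15,0,0.2,0,1],[0,0,0.6,0,1],[0,0,0.6,0,1],[0,0,0.6,0,1],[0,0,0.6,0,1],[0,0,0.6,0,1],[0,0,0.4,0,1],[0,0,0.2,0,1],[0,0,0,0,1],[0,0,0,0,1]]'; python3 -m creep '[[0,0,0,0,0.6],[0,0,0,0,0.5],[0,0,0,0,0.4],[0,0,0,0,0.3],[0,0,0,0,0.3],[0,0,0,0,0.3],[0,0,0,0,0.3],[0,0,0,0,0.3]]' 40
```

```text
time: 5.48
tool_pos: [0.4427, 0.2142, 0.0422]
tcp_rot: [-3.141, 0.001, -0.002]
wrist_force: [0.1, -0.7, 0.0]
width: 0.996
grip_force: 0.0
time: 6.48
tool_pos: [0.4425, 0.2145, 0.042]
tcp_rot: [-3.141, 0.0, -0.002]
wrist_force: [-0.9, -0.5, 6.1]
width: 0.454
grip_force: 40.3
```

```bash
python3 -m creep '[[0,0,0,0,0.3],[0,0,-0.3,0,0.3],[0,0,-0.6,0,0.3],[0,0,-0.6,0,0.3],[0,0,-0.5,0,0.3],[0.3,0.4,0,0,0.3],[0.5,0.65,0,0,0.3],[0.5,0.65,0,0,0.3],[0.5,0.65,0,0,0.3],[0.5,0.65,0,0,0.3],[0.3,0.35,0,0,0.3],[0.07,0.09,0,0,0.3],[0,0,0,0,0.3],[0,0,0,0,0.3]]'
cat > look.py <<'E'
from h import *
import sys
n=sys.argv[1]
s=bot.read_state();print(s["tool_pos"],s["wrist_force"],s["width"])
t=bot.read_camera("top");d=bot.read_camera("side")
u=(270,180,400,280);w=(270,190,400,330)
if len(sys.argv)>2: print([ (np.round(r["bbox"]).tolist(),round(r["score"],2)) for p in(t,d) for r in bot.look_for(sys.argv[2],p)[:2]])
A=cv2.resize(t["pixels"][180:290,290:400],(400,400),interpolation=3);B=cv2.resize(d["pixels"][200:310,270:380],(400,400),interpolation=3)
cv2.imwrite(f"pics/{n}.png",np.hstack([A,B])[:,:,::-1])
E
python3 look.py a bottle
```

```text
time: 8.22
tool_pos: [0.5745, 0.0432, 0.1411]
tcp_rot: [-3.141, -0.001, 0.002]
wrist_force: [0.4, -0.1, -2.0]
width: 0.458
grip_force: 40.7
[0.57446499 0.0431839  0.14107919] [ 0.35285225 -0.10740315 -1.96817129] 0.4584848551882523
[([316.0, 207.0, 337.0, 244.0], 0.64)]
```

View pics/a.png

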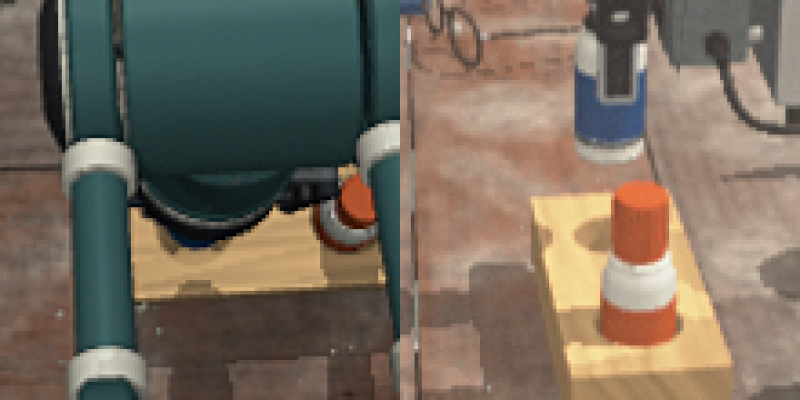

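Run:
```python
from h import *
d=bot.read_camera("side");a=np.linspace(0,2*np.pi,100)
def ell(x,y,z,r):
    q=(proj(d,np.c_[x+r*np.cos(a),y+r*np.sin(a),0*a+z])-[270,200]+.5)*3.636;print(q.min(0).round(1),q.max(0).round(1))
b=bot.read_state()["tool_pos"]
ell(b[0],b[1],b[2]-.042,.02); ell(b[0],b[1],b[2]-.042+.02,.02); ell(.576,.0427,.045,.0225)
print([np.round((proj(d,[[x,y,.045]])-[270,200]+.5)*3.636) for x,y in((.6175,.0896),(.6235,-.0992),(.5384,-.102),(.5331,.0876))])
r=bot.regions_of("bottle",d)
for k in r[:2]:
    m=k["mask"]; print(k["score"]);
    for v in range(225,246,2):
        c=np.where(m[v])[0]; print(v,c.min() if len(c) else 0,c.max() if len(c) else 0,end=' | ')
px=cv2.cvtColor(d["pixels"],cv2.COLOR_RGB2HSV).astype(int)
for v in(232,234,236): print(v,d["pixels"][v,310:342].tolist()[0:8],d["pixels"][v,310:342].tolist()[-16:])
```

```text
[174.6 132.2] [244.4 164.9]
[174.7 101.5] [245.2 133.3]
[171.8 211. ] [248.4 250. ]
[array([[269., 188.]]), array([[331., 364.]]), array([[169., 376.]]), array([[132., 196.]])]
232 [[202, 179, 160], [191, 163, 144], [180, 155, 135], [180, 155, 138], [183, 160, 141], [183, 155, 137], [185, 156, 137], [177, 149, 129]] [[64, 79, 106], [66, 80, 108], [63, 79, 106], [64, 80, 110], [63, 81, 110], [66, 85, 116], [67, 87, 118], [67, 87, 121], [63, 85, 121], [63, 89, 124], [61, 84, 123], [101, 107, 124], [167, 144, 126], [159, 141, 125], [157, 140, 125], [164, 143, 129]]
234 [[201, 171, 151], [197, 167, 149], [191, 159, 141], [182, 153, 133], [178, 151, 131], [175, 146, 126], [176, 143, 123], [172, 136, 117]] [[63, 79, 106], [65, 81, 108], [66, 83, 108], [66, 80, 110], [65, 80, 111], [66, 86, 115], [67, 86, 120], [68, 88, 123], [68, 91, 127], [62, 86, 125], [64, 84, 122], [97, 102, 118], [167, 145, 128], [158, 137, 122], [152, 132, 121], [155, 135, 121]]
236 [[191, 153, 132], [186, 150, 128], [180, 144, 123], [174, 140, 119], [170, 134, 114], [163, 128, 106], [163, 127, 108], [149, 135, 117]] [[67, 82, 108], [65, 77, 106], [67, 80, 106], [65, 80, 110], [66, 82, 114], [65, 85, 116], [64, 85, 119], [64, 87, 121], [64, 85, 124], [72, 94, 127], [116, 126, 144], [136, 128, 119], [161, 136, 120], [155, 133, 118], [145, 125, 112], [143, 123, 112]]
```

```bash
python3 -m creep '[[0.035,0.01,0.2,0,0.3],[0,0,0.4,0,0.3],[0,0,0.4,0,0.3],[0,0,0.1,0,0.3],[0,0,0.1,0,0.3],[0,0,0.1,0,0.3],[0,0,0,0,0.3]]'; python3 -m creep '[[0,0,0.05,0,0.3],[0,0,0.05,0,0.3],[0,0,0.05,0,0.3],[0,0,0,0,0.3]]'
```

```text
time: 9.4
tool_pos: [0.5771, 0.0416, 0.0762]
tcp_rot: [-3.142, 0.0, 0.0]
wrist_force: [0.0, 0.0, -1.4]
width: 0.459
grip_force: 40.6
time: 9.9
tool_pos: [0.5768, 0.0416, 0.0685]
tcp_rot: [3.142, -0.0, -0.001]
wrist_force: [-0.7, 0.3, -1.2]
width: 0.45
grip_force: 40.6
```

```bash
python3 -m creep '[[0,0,0.06,0,0.3],[0,0,0.06,0,0.3],[0,0,0.06,0,0.3],[0,0,0.06,0,0.3],[0,0,0.05,0,0.3],[0,0,0.05,0,0.3],[0,0,0,0,0.3]]'
```

```text
time: 10.78
tool_pos: [0.5769, 0.0416, 0.0515]
tcp_rot: [3.142, -0.0, -0.001]
wrist_force: [-0.4, -0.5, -1.5]
width: 0.448
grip_force: 40.7
```

```bash
python3 -m creep '[[0,0,0.03,0,0.3],[0,0,0,0,0.3]]';python3 -m creep '[[0,0,0.03,0,0.3],[0,0,0,0,0.3]]'
```

```text
time: 11.02
tool_pos: [0.5775, 0.0416, 0.0511]
tcp_rot: [3.142, -0.0, 0.001]
wrist_force: [-2.1, -0.2, 4.1]
width: 0.453
grip_force: 41.0
time: 11.28
tool_pos: [0.5779, 0.0417, 0.051]
tcp_rot: [-3.142, 0.0, -0.002]
wrist_force: [-4.4, 1.1, 11.9]
width: 0.453
grip_force: 41.8
```

```bash
python3 -m creep '[[0,0,-0.03,0,0.3],[0,0,0,0,0.55],[0,0,0,0,0.6],[0,0,0,0,0.8],[0,0,0,0,0.9],[0,0,0,0,0.9],[0,0,0,0,0.9],[0,0,-0.2,0,0.9],[0,0,-0.6,0,0.9],[0,0,-0.8,0,0.9],[0,0,-0.8,0,0.9],[0,0,-0.8,0,0.9],[0,0,-0.4,0,0.9],[0,0,0,0,0.9]]'; python3 -m creep '[[-0.5,0.5,0,0,0.9],[-0.5,1,0,0,0.9],[-0.2,1,0,0,0.9],[-0.2,1,0,0,0.9],[-0.14,1,0,0,0.9],[0,1,0,0,0.9],[0,0.58,0,0,0.9],[0,0,0,0,0.9],[0,0,0,0,0.9]]'; python3 look.py b
python3 - <<'E'
from h import *
for c in("top","side"):
    p=bot.read_camera(c)
    for n in("cap","bottle"):
        for r in bot.regions_of(n,p)[:1]:
            print(c,n,r["bbox"],r["score"])
            v=[(p,r["mask"].astype(float))]
            f=fit(v,CAP,[.499,-.263]) if n=="cap" else fit(v,[q for q in BOT if q[0]>.03],[.576,.042],.009);print(f.x,f.fun)
E
```

```text
time: 13.02
tool_pos: [0.5783, 0.0417, 0.2323]
tcp_rot: [-3.141, 0.0, -0.006]
wrist_force: [0.3, -0.2, 0.4]
width: 0.903
grip_force: 0.0
time: 14.15
tool_pos: [0.4992, -0.2613, 0.2284]
tcp_rot: [-3.139, 0.001, 0.004]
wrist_force: [-1.1, 0.9, 0.4]
width: 0.901
grip_force: 0.0
[ 0.49915202 -0.26131934  0.22836144] [-1.10388451  0.92069392  0.40049591] 0.901143480368801
top cap [466.1, 268.8, 487.0, 280.8] 0.68
[ 0.49851656 -0.26300317] 0.0746450445434298
top bottle [335.3, 230.2, 353.2, 252.3] 0.88
[0.57358939 0.04315988] 0.11106174485048204
side cap [292.8, 360.4, 309.8, 391.3] 0.83
[ 0.49990272 -0.26268441] 0.14484545622802159
side bottle [320.0, 233.9, 335.8, 270.5] 0.66
[0.5768872  0.03313017] 0.4501721342829561
```

View pics/b.png

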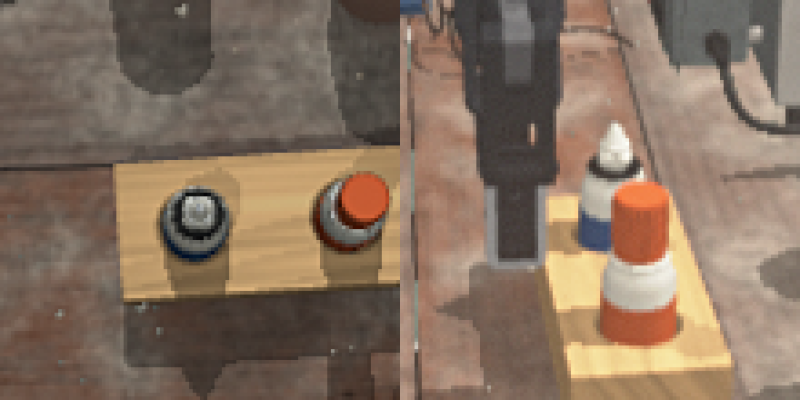

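```bash
python3 -m creep '[[0,0.03,0.4,0,0.9],[0,0,0.8,0,0.9],[0,0,0.8,0,0.9],[0,0,0.8,0,0.9],[0,0,0.8,0,0.9],[0,0,0.5,0,0.9],[0,0,0.3,0,0.9],[0,0,0,0,0.9],[0,0,0,0,0.7],[0,0,0,0,0.5],[0,0,0,0,0.4],[0,0,0,0,0.2],[0,0,0,0,0.2],[0,0,0,0,0.2],[0,0,0,0,0.2],[0,0,0,0,0.2]]' 40
python3 - <<'E'
from h import *
P=[bot.read_camera(c) for c in("top","side")]
o=lambda u,v,a,b:np.array([(u+.5)/3.636-.5+a,(v+.5)/3.636-.5+b])
A=o(198,211,290,180);B=o(215,122,270,200)
r=least_squares(lambda q:np.r_[(proj(P[0],q)-A).ravel(),(proj(P[1],q)-B).ravel()],[.57,.04,.117]);print(r.x,r.fun)
print(pix2w(P[0],A,.117),pix2w(P[1],B,.117))
E
```

```text
time: 16.55
tool_pos: [0.5008, -0.2643, 0.0114]
tcp_rot: [3.141, -0.0, 0.002]
wrist_force: [-1.3, 0.8, 5.8]
width: 0.325
grip_force: 39.3
[0.57655435 0.0423097  0.11579558] [ 0.01331542 -0.83151412 -0.8084751   0.12402459]
[0.57461491 0.04243841] [0.57800096 0.04037937]
```

```bash
python3 -m creep '[[0,0,0,0,0.5],[0,0,0,0,0.6],[0,0,0.12,0,0.6],[0,0,0,0,0.5],[0,0,0,0,0.4],[0,0,0,0,0.3],[0,0,0,0,0.2],[0,0,0,0,0.2],[0,0,0,0,0.2]]' 50
```

```text
time: 17.77
tool_pos: [0.5001, -0.2639, 0.0043]
tcp_rot: [3.142, -0.0, 0.0]
wrist_force: [-1.0, -0.4, -0.4]
width: 0.325
grip_force: 49.2
```

```bash
python3 -m creep '[[0,0,-0.3,0,0.2],[0,0,-0.8,0,0.2],[0,0,-0.8,0,0.2],[0,0,-0.8,0,0.2],[0,0,-0.8,0,0.2],[0,0,-0.3,0,0.2],[0.2,-0.61,0,0,0.2],[0.2,-0.8,0,0,0.2],[0.2,-0.9,0,0,0.2],[0.2,-0.9,0,0,0.2],[0.2,-0.9,0,0,0.2],[0.2,-0.8,0,0,0.2],[0.2,-0.7,0,0,0.2],[0.14,-0.5,0,0,0.2],[0,0,0,0,0.2],[0,0,0,0,0.2]]'; python3 look.py c
```

```text
time: 19.77
tool_pos: [0.5765, 0.0412, 0.1935]
tcp_rot: [3.141, 0.0, -0.002]
wrist_force: [-0.6, 0.0, -0.4]
width: 0.328
grip_force: 49.3
[0.57645536 0.04119783 0.19352043] [-0.57311308  0.03926115 -0.43413812] 0.32769810541359845
```

View pics/c.png

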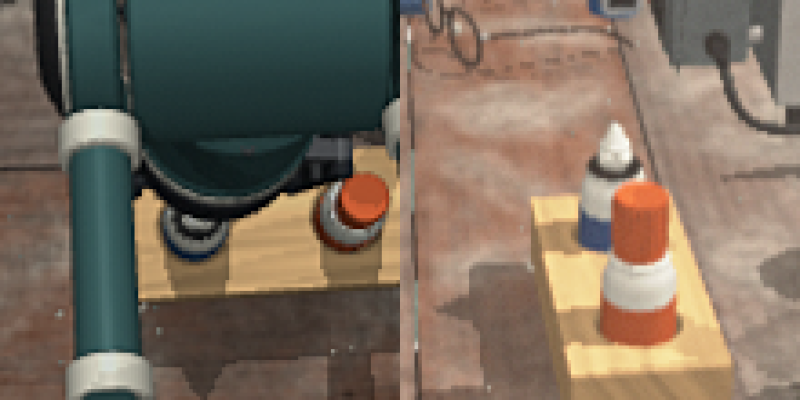

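```bash
python3 -m creep '[[0,-0.01,0.3,0,0.2],[0,0,0.5,0,0.2],[0,0,0.4,0,0.2],[0,0,0.14,0,0.2],[0,0,0,0,0.2],[0,0,0,0,0.2]]'; python3 look.py d
python3 - <<'E'
from h import *
b=bot.read_state()["tool_pos"];d=bot.read_camera("side")
a=np.linspace(0,2*np.pi,100)
for x,y,z,r in((b[0],b[1],b[2]-.0043,.0145),(b[0],b[1],b[2]-.0043+.012,.0145),(.5765,.042,.009+.083,.016)):
    q=(proj(d,np.c_[x+r*np.cos(a),y+r*np.sin(a),0*a+z])-[270,200]+.5)*3.636+[400,0];print(q.min(0).round(1),q.max(0).round(1))
E
```

```text
time: 20.62
tool_pos: [0.5779, 0.0421, 0.1282]
tcp_rot: [-3.142, 0.0, -0.002]
wrist_force: [-0.4, -0.5, -0.1]
width: 0.32
grip_force: 49.3
[0.57791673 0.04212837 0.1281691 ] [-0.44408561 -0.53403716 -0.11440337] 0.3196910949201844
[589.7  98.6] [640.9 121.5]
[589.8  79.7] [641.3 102.3]
[584.2 147.1] [639.9 173.5]
```

View pics/d.png

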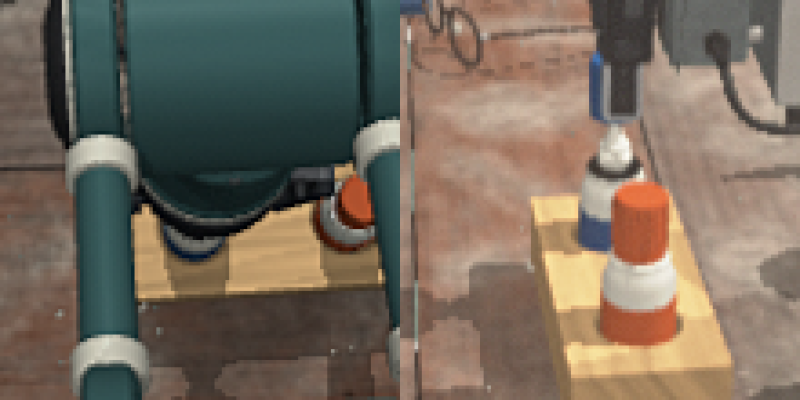

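```bash
python3 -m creep '[[0,0,0.12,0,0.2],[0,0,0.12,0,0.2],[0,0,0.12,0,0.2],[0,0,0.04,0,0.2],[0,0,0,0,0.2]]' 60; python3 -m creep '[[0,0,0.06,0,0.2],[0,0,0,0,0.2]]';python3 -m creep '[[0,0,0.05,0,0.2],[0,0,0,0,0.2]]'
```

```text
time: 21.4
tool_pos: [0.5769, 0.0421, 0.1069]
tcp_rot: [3.142, -0.0, -0.001]
wrist_force: [0.5, 0.0, 1.0]
width: 0.321
grip_force: 59.0
time: 21.65
tool_pos: [0.5779, 0.0422, 0.1049]
tcp_rot: [-3.141, 0.0, -0.002]
wrist_force: [0.2, 0.5, 1.7]
width: 0.326
grip_force: 59.3
time: 21.9
tool_pos: [0.5785, 0.0422, 0.1037]
tcp_rot: [-3.141, 0.0, -0.005]
wrist_force: [-1.6, 0.4, 7.2]
width: 0.326
grip_force: 59.7
```

```bash
python3 -m creep '[[0,0,0.05,0,0.2],[0,0,0,0,0.2]]';python3 -m creep '[[0,0,0.05,0,0.2],[0,0,0,0,0.2]]';python3 -m creep '[[0,0,0.05,0,0.2],[0,0,0,0,0.2]]'
```

```text
time: 22.15
tool_pos: [0.5781, 0.0422, 0.1006]
tcp_rot: [-3.141, 0.0, -0.004]
wrist_force: [0.7, 0.8, 3.3]
width: 0.327
grip_force: 59.4
time: 22.4
tool_pos: [0.5762, 0.0421, 0.0958]
tcp_rot: [3.141, -0.0, -0.003]
wrist_force: [0.3, 0.5, 0.7]
width: 0.326
grip_force: 59.3
time: 22.65
tool_pos: [0.5772, 0.0421, 0.0945]
tcp_rot: [3.142, -0.0, -0.0]
wrist_force: [-0.0, 1.0, 4.8]
width: 0.329
grip_force: 59.7
```

Clicked (7 N peak, then a drop), and now the seal is pushing back. Press further.

```bash
python3 -m creep '[[0,0,0.04,0,0.2],[0,0,0.02,0,0.2],[0,0,0,0,0.2],[0,0,0,0,0.2]]';python3 -m creep '[[0,0,0.03,0,0.2],[0,0,0,0,0.2],[0,0,0,0,0.2]]'
```

```text
time: 23.15
tool_pos: [0.578, 0.0421, 0.0931]
tcp_rot: [-3.142, 0.0, -0.003]
wrist_force: [-2.7, -0.4, 10.5]
width: 0.323
grip_force: 60.4
time: 23.52
tool_pos: [0.5787, 0.0422, 0.093]
tcp_rot: [-3.141, 0.0, -0.005]
wrist_force: [-3.5, 0.8, 16.4]
width: 0.325
grip_force: 60.9
```

```bash
python3 -m creep '[[0,0,0,0,0.2],[0,0,0,0,0.2],[0,0,0,0,0.2],[0,0,0,0,0.2]]'; python3 look.py e
```

```text
time: 24.02
tool_pos: [0.5787, 0.0422, 0.0931]
tcp_rot: [-3.142, 0.0, -0.005]
wrist_force: [-3.3, 0.8, 17.5]
width: 0.325
grip_force: 60.9
[0.57873448 0.04217263 0.09305488] [-3.32389797  0.75656688 17.53808886] 0.32453939464282133
```

View pics/e.png

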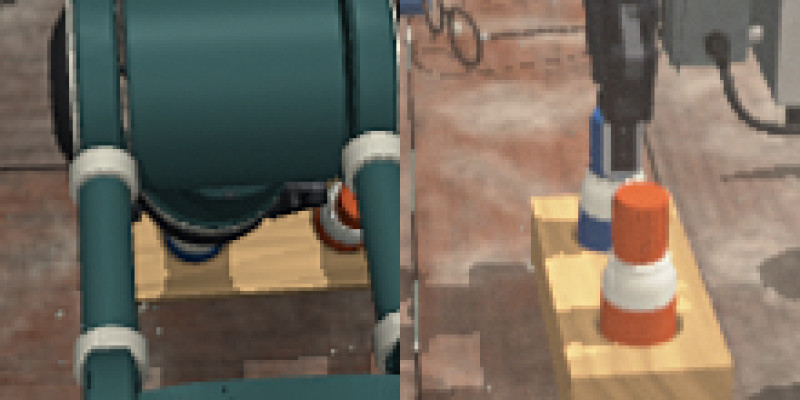

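The cap sits down over the seal (cap at crop 590–641, collar just below it), the bottle is upright in the hole, and the push holds steady at about 17 N.

```bash
python3 -c "
from workcell import bot
print(bot.finish_job())"
```

```text
the job is handed in; nothing more can be done
None
```

I handed the job in at about 24 s: the blue bottle stands upright in the empty hole, the cap clicked on at about 7 N, and the gripper is still pushing it down with about 17 N; the hand-in gave no verdict.

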